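Sort used crucibles for washing up

ROBOT

A 6-joint arm with a two-finger parallel gripper is mounted at the origin on the work surface. World frame = base frame: x ahead of the robot, y to its left, z up, the work surface at z = 0. Lengths are in m, angles in rad, forces in N, time in s.
With the tool pointing down it reaches from about 0.35 to 0.975 m from the base axis. Payload 4.9 kg.
Tool frame: the origin (TCP) lies on the centre line of the jaws, within the pads' length; the fingertips stand 14 mm ahead of it and the grasp point (between the pads) lies 5 mm behind it; z points along the fingers, y is the line along which they close (so a half turn about z gives the same grasp; the last joint's range is limited). The gripper opens to 85 mm and grips with 20 to 120 N. Pads are 22 mm wide; open, the fingers measure 114 mm over their backs; the gripper's body (76 mm by 85 mm) begins 54 mm behind the grasp point. The pads swing forward as they close: fully open they stand 13 mm farther back than shut.
Start: joints at [1.203, 0.053, 1.613, -0, 1.476, -0.119], TCP at [0.154, 0.606, 0.245] pointing down, gripper open.
Joint ranges: [-3.01, 3.01], [-1.01, 2.22], [0.06, 2.58], [-1.02, 4.17], [0.09, 2.62], [-3.14, 3.14]. Speed limits (rad/s): [2.57, 2.57, 3.14, 3.14, 3.14, 3.14].

INTERFACE

Orientations are given as a unit quaternion [w, x, y, z].
In Python, from plant import * gives the robot as it stands.
- The arm moves only by the tool send_rows, never from a script. Its argument "steps" is a list of rows, each an object with "translation": the shift along the tool's x, y, z in cm, a list of three; "delta_rot": the turn, a rotation vector about the tool's x, y, z in rad, a list of three; "jaw": the finger opening in cm, from 0 to 8.54. In form: [{"translation": [dx, dy, dz], "delta_rot": [rx, ry, rz], "jaw": jaw}, ...]. A call has exactly 8 rows; each row is the pose to reach, as a shift and turn from the pose commanded when the call began, along the tool's axes at that moment; what a row does not reach only later rows make up. A row lasts 1/10 s, in which the tool goes at most 50 mm and 8.59 degrees, less where a joint would pass 70% of its speed; a pose out of reach is approached as far as the arm can. A call with a gripper value outside its range is refused whole. The fingers move at their own pace and stop on an object; the grip force is fixed at half the most. Time passes only in rows, so rows that repeat a pose let the fingers close, or fill a call up. It gives the time, the measured TCP pose, the force, the opening and the grip force at its end, in the units of the state.
- state(): the state, without advancing time (a new reading comes with each control period).
- grab_frame(name): name is "side" or "top" or "wrist"; returns a dict with "pixels" (400x640x3 uint8, blue, green, red), "range_z" (400x640 float32, m along the optical axis (not along the pixel's ray), 0 where there is no reading), "fx", "fy", "cx", "cy" (pixels), "rvec" (rotation vector, rad) and "tvec" (3), from world to camera coordinates, as OpenCV has them. Camera axes: x right, y down, z forward; pixel columns grow to the right and rows downward; lengths in m; the calibration is good to about 2 mm. A picture is of the moment at which its call begins.
- job_done(): hands the job in; it is judged then, once.
The state is a dict: "time": time; "joint_pos": joint angles; "joint_vel": joint speeds; "joint_efforts": joint torques, N m; "tool_pos": TCP position; "tool_rot": TCP orientation; "contact_force": force on the tool from outside, world axes, zero at the start; "ft_torque": the same for the moment, N m; "gripper_width": opening from 0.0 (shut) to 1.0 (fully open); "grasp_force": force on a finger pad.
Only numpy, scipy, OpenCV 4.12 (cv2) and the standard library are available. Lean on these libraries where they do the work, as an engineer would, in place of code of your own. Each camera call takes 0.05 s, during which the arm holds its last target. There are 200 camera calls.

TASK

Sort the used ware into the wash trays, one piece to a bay and each standing upright on the tray's floor: the two white porcelain crucibles go in the red acid-wash tray, the two grey nickel crucibles in the steel rinse tray (acid would eat them), and the amber weighing bottle from the bench in the free bay of the blue glassware tray. Set every piece down, do not drop it, and leave the bottle that already stands in the blue tray where it is.

Things in the scene. Friction and masses are not known exactly. Their poses are not given: they have to be found in the camera images.
- porcelain_1: white porcelain crucible with a brown ash stain inside, 42 mm high, 45 mm across the rim, tapering to a 27 mm foot (42 mm across at 24 mm up), wall 3 mm, about 45 g. Origin: centre of its underside, z up; round, yaw means nothing. Stands open end up on the bench, its centre at least 110 mm from the next piece's.
- porcelain_2: second white porcelain crucible, the same as porcelain_1; the two are interchangeable. Origin: centre of its underside, z up; round, yaw means nothing. Stands open end up on the bench, its centre at least 110 mm from the next piece's.
- nickel_1: grey nickel crucible, black inside, 44 mm high, 43 mm across the rim, nearly straight-sided in the upper half (40 mm across at 20 mm up), 30 mm foot, wall 2.5 mm, about 70 g. Origin: centre of its underside, z up; round, yaw means nothing. Stands open end up on the bench, its centre at least 110 mm from the next piece's.
- nickel_2: second grey nickel crucible, the same as nickel_1; the two are interchangeable. Origin: centre of its underside, z up; round, yaw means nothing. Stands open end up on the bench, its centre at least 110 mm from the next piece's.
- bottle: amber glass weighing bottle, upright cylinder 40 mm across and 46 mm high, shut with an amber lid 43 mm across (46 to 52 mm up) with a 15 mm knob on top, 64 mm high in all, about 60 g; lid and bottle are one piece. Origin: centre of its underside, z up. The one to be sorted: it stands on the open bench.
- standing_bottle: another weighing bottle just like it that already stands near the middle of the blue tray's +y bay, loose. To be left there.
- red_tray: red plastic tray for the acid wash: two-bay wash tray, fixed, 110 (x) x 150 (y) x 24 mm high, walls and floor 4 mm; a dividing wall 4 mm thick, 22 mm high, along x through the middle. Bays 102 (x) x 69 (y) mm, their centres at y = -36.5 and +36.5 mm in the tray's frame. Origin: centre of the underside, on the bench. Small grips stand out 12 mm at both y ends.
- steel_tray: bright stainless steel tray for the plain water rinse: two-bay wash tray, fixed, 110 (x) x 150 (y) x 24 mm high, walls and floor 4 mm; a dividing wall 4 mm thick, 22 mm high, along x through the middle. Bays 102 (x) x 69 (y) mm, their centres at y = -36.5 and +36.5 mm in the tray's frame. Origin: centre of the underside, on the bench. Small grips stand out 12 mm at both y ends.
- blue_tray: blue plastic tray for glassware: two-bay wash tray, fixed, 110 (x) x 150 (y) x 24 mm high, walls and floor 4 mm; a dividing wall 4 mm thick, 22 mm high, along x through the middle. Bays 102 (x) x 69 (y) mm, their centres at y = -36.5 and +36.5 mm in the tray's frame. Origin: centre of the underside, on the bench. Small grips stand out 12 mm at both y ends. The +y bay holds standing_bottle, the -y bay is free.

How it is judged:
By the outcome, as a careful person would: the job done as asked, in the order asked, and still so for the second after the job is handed in, with the robot touching nothing.
It also fails if it takes over 122 s, if anything falls off the work surface, if the arm or the gripper's body presses on something with over 40 N, if the wrist force passes 120 N, or if a joint passes its speed limit or range.

## Working session

There is one attempt and no reset: what is moved stays moved. The work goes in short steps, Python scripts to look and compute and a tool call to move; the robot and the scene stay as the last step left them, time stands still between calls to the robot, and variables do not carry over. Pictures are saved under pics/ and viewed, at most 14 in all, crops included, and the job is handed in when it is done.

Besides the shell and the picture viewer there is one more tool, called after "Call:" in YAML: its name, and indented under it one key for each argument. send_rows: Moves the arm, as the interface text tells. Its arguments: {"type":"object","properties":{"steps":{"type":"array","items":{"type":"object","properties":{"translation":{"type":"array","items":{"type":"number"}},"delta_rot":{"type":"array","items":{"type":"number"}},"jaw":{"type":"number"}}}}},"required":["steps"]}

```bash
mkdir -p pics; ls; cat > h.py <<'E'
from plant import *
import numpy as np, cv2
def pts(f):
    z=f["range_z"].astype(float);v,u=np.mgrid[:400,:640]
    c=np.stack([(u-f["cx"])/f["fx"]*z,(v-f["cy"])/f["fy"]*z,z],-1)
    R=cv2.Rodrigues(np.array(f["rvec"],float))[0]
    return (c-np.array(f["tvec"]).ravel())@R
E
python3 - <<'E'
from h import *
for n in("top","side"):
    f=grab_frame(n);cv2.imwrite(f"pics/{n}0.png",f["pixels"]);np.save(f"{n}0.npy",pts(f))
    print(n,f["fx"],f["rvec"],f["tvec"])
print(state())
E
```

```text
pics
top 456.55579869022205 [ 2.16641592 -2.11297561  0.10865962] [0.00211668 0.53540459 1.0086087 ]
side 361.61305186579557 [ 2.44362899 -0.31014351  0.09128416] [-0.48218157  0.13772868  0.86196553]
{'time': 0.1, 'joint_pos': array([ 1.20301063e+00,  5.33030361e-02,  1.61415610e+00, -2.45790320e-05,
        1.47601439e+00, -1.18983772e-01]), 'joint_vel': array([ 0.00177662, -0.00101752, -0.00378986,  0.00190806, -0.00081527,
       -0.00079219]), 'joint_efforts': array([ 4.57820875e-06, -3.94902313e+01, -3.71362531e+01, -5.86515898e-05,
        3.86820422e-03, -3.45547335e-05]), 'tool_pos': array([0.15370173, 0.60524684, 0.24417873]), 'tool_rot': array([-2.14762525e-04,  1.24079126e-01,  9.92271881e-01, -9.15669544e-04]), 'contact_force': array([-0.59017551, -0.10022095,  0.8847292 ]), 'ft_torque': array([0.04291648, 0.06665411, 0.05708203]), 'grasp_force': 0.0, 'gripper_width': 0.996406167892965}
```

View pics/top0.png

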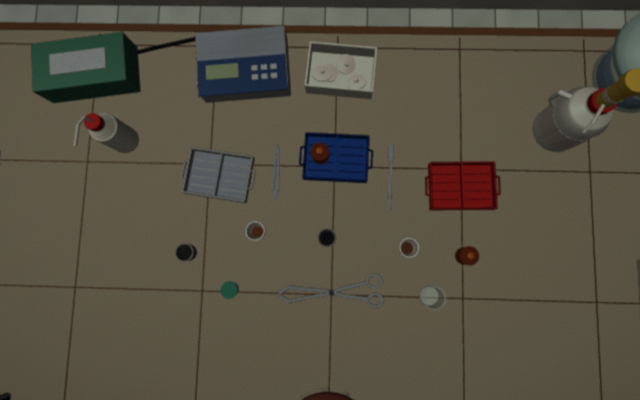

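View pics/side0.png

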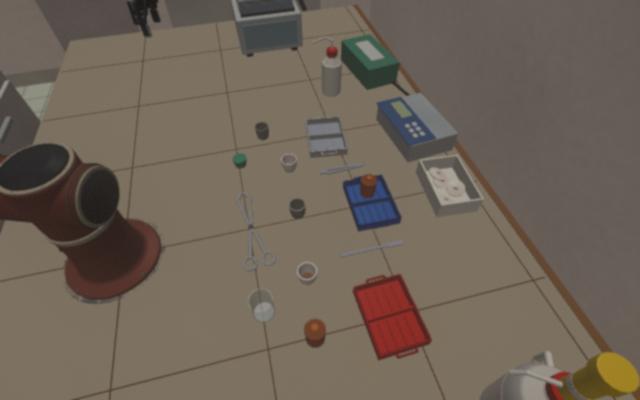

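The top view shows porcelain at (255,231) and (409,247), nickel at (186,252) and (327,237), and the bottle at (468,256). The trays are steel (219,176), blue (336,158) with the standing bottle at (320,153), and red (463,186). A beaker at (432,297) and forceps and tongs are clutter.

```bash
python3 - <<'E'
import numpy as np,cv2
P=np.load("top0.npy")
C=dict(p1=(255,231),p2=(409,247),n1=(186,252),n2=(327,237),bot=(468,256),stand=(320,153),beaker=(432,297),green=(229,290))
print("bench z",np.median(P[200:220,300:340,2]))
for n,(u,v) in C.items():
    q=P[v-20:v+20,u-20:u+20].reshape(-1,3);
    zm=np.percentile(q[:,2],99.5)
    if n in("stand",): q=q[q[:,2]>.045]
    else: q=q[(q[:,2]>.012)&(q[:,2]<.3)]
    c=lambda a:(a.min(0)+a.max(0))/2
    top=q[q[:,2]>(.035 if n!='bot' else .045)]
    print(n,len(q),round(zm,3),c(q)[:2].round(3),np.ptp(q[:,:2],axis=0).round(3), (c(top)[:2].round(3),np.ptp(top[:,:2],axis=0).round(3),np.median(top,0).round(3)) if len(top) else '')
for n,(u,v) in dict(steel=(219,176),blue=(336,158),red=(463,186)).items():
    q=P[v-35:v+35,u-48:u+48].reshape(-1,3);q=q[(q[:,2]>.015)&(q[:,2]<.03)]
    # keep to 100mm radius
    m=np.median(q,0);q=q[np.hypot(*(q-m)[:,:2].T)<.11]
    r=cv2.minAreaRect((q[:,:2]*1000).astype(np.float32));print(n,r,len(q))
E
```

```text
bench z -0.0008492996346554806
p1 175 0.044 [0.459 0.175] [0.043 0.042] (array([0.459, 0.175]), array([0.043, 0.042]), array([0.461, 0.177, 0.04 ]))
p2 167 0.043 [ 0.431 -0.171] [0.042 0.043] (array([ 0.431, -0.171]), array([0.042, 0.043]), array([ 0.429, -0.174,  0.041]))
n1 221 0.047 [0.406 0.333] [0.041 0.042] (array([0.406, 0.333]), array([0.041, 0.042]), array([0.406, 0.336, 0.043]))
n2 120 0.046 [0.448 0.012] [0.041 0.041] (array([0.448, 0.012]), array([0.041, 0.041]), array([0.45 , 0.013, 0.043]))
bot 354 0.063 [ 0.416 -0.302] [0.04 0.04] (array([ 0.416, -0.302]), array([0.04, 0.04]), array([ 0.416, -0.301,  0.051]))
stand 274 0.067 [0.532 0.018] [0.265 0.07 ] (array([0.532, 0.018]), array([0.265, 0.07 ]), array([0.641, 0.033, 0.055]))
beaker 286 0.067 [ 0.323 -0.222] [0.049 0.048] (array([ 0.323, -0.222]), array([0.049, 0.048]), array([ 0.321, -0.23 ,  0.06 ]))
green 240 0.032 [0.326 0.231] [0.036 0.038] 
steel ((590.742919921875, 273.01580810546875), (172.80596923828125, 112.64805603027344), 82.47810363769531) 762
blue ((638.3804931640625, -3.3263473510742188), (172.38194274902344, 112.59558868408203), 88.35020446777344) 719
red ((577.5556030273438, -298.189453125), (113.16500854492188, 173.83453369140625), 2.6341264247894287) 802
```

Call:
send_rows:
  steps:
    - {"translation": [-2.5,-2.1,0],"delta_rot": [0,0,0.149],"jaw": 8.5}
    - {"translation": [-5,-4.2,0],"delta_rot": [0,0,0.298],"jaw": 8.5}
    - {"translation": [-8,-7,0],"delta_rot": [0,0,0.447],"jaw": 8.5}
    - {"translation": [-11,-10,0],"delta_rot": [0,0,0.59],"jaw": 8.5}
    - {"translation": [-14,-13,0],"delta_rot": [0,0,0.74],"jaw": 8.5}
    - {"translation": [-17,-16,0],"delta_rot": [0,0,0.89],"jaw": 8.5}
    - {"translation": [-20,-17,0],"delta_rot": [0,0,1.04],"jaw": 8.5}
    - {"translation": [-22,-19,0],"delta_rot": [0,0,1.18],"jaw": 8.5}

```text
time: 0.9
tool_pos: [0.3215, 0.3661, 0.2449]
tool_rot: [0.0, 0.658, 0.753, -0.0]
contact_force: [-0.4, -0.7, -0.1]
gripper_width: 0.994
grasp_force: 0.0
```

```bash
cat >> h.py <<'E'
from scipy.spatial.transform import Rotation as Ro
def d(x,y,z,yaw=0.):
    "delta to a tool-down pose with closing line at angle yaw (tool y = world x at 0)"
    s=state();q=s["tool_rot"];R=Ro.from_quat([q[1],q[2],q[3],q[0]])
    T=Ro.from_matrix(np.array([[-np.sin(yaw)*-1*-1,0,0],[0,0,0],[0,0,0]])+0) if 0 else Ro.from_matrix(np.column_stack([[np.sin(yaw)*-1*-1,-np.cos(yaw)*-1,0],[np.cos(yaw),np.sin(yaw),0],[0,0,-1]]))
    print("t",round(s["time"],2),"pos",s["tool_pos"].round(4),"move cm",(R.inv().apply(np.array([x,y,z])-s["tool_pos"])*100).round(2),"rot",(R.inv()*T).as_rotvec().round(3),"grip",round(s["gripper_width"],3),round(s["grasp_force"],1),"F",s["contact_force"].round(1),"j",s["joint_pos"].round(2))
E
sed -i '/if 0 else/c\    c,n=np.cos(yaw),np.sin(yaw);T=Ro.from_matrix(np.array([[n,c,0],[-c,n,0],[0,0,-1.]])*np.array([[-1,1,1]]))' h.py
python3 -c "
from h import *
d(.459,.175,.2)"
```

```text
t 0.9 pos [0.3215 0.3661 0.2449] move cm [-20.79  11.05   4.5 ] rot [0.    0.    0.135] grip 0.994 0.0 F [-0.4 -0.7 -0.1] j [ 0.7  -0.29  1.92 -0.    1.5   0.56]
```

Call:
send_rows:
  steps:
    - {"translation": [-3.5,1.8,0.8],"delta_rot": [0,0,0.06],"jaw": 8.5}
    - {"translation": [-7,3.7,1.6],"delta_rot": [0,0,0.135],"jaw": 8.5}
    - {"translation": [-10.5,5.5,2.4],"delta_rot": [0,0,0.135],"jaw": 8.5}
    - {"translation": [-14,7.4,3.2],"delta_rot": [0,0,0.135],"jaw": 8.5}
    - {"translation": [-17.5,9.3,4],"delta_rot": [0,0,0.135],"jaw": 8.5}
    - {"translation": [-20.8,11.05,4.5],"delta_rot": [0,0,0.135],"jaw": 8.5}
    - {"translation": [-20.8,11.05,4.5],"delta_rot": [0,0,0.135],"jaw": 8.5}
    - {"translation": [-20.8,11.05,4.5],"delta_rot": [0,0,0.135],"jaw": 8.5}

```text
time: 1.7
tool_pos: [0.459, 0.1766, 0.1997]
tool_rot: [-0.001, 0.705, 0.709, -0.0]
contact_force: [-0.3, -0.3, -0.1]
gripper_width: 0.998
grasp_force: 0.0
```

```bash
cat >> h.py <<'E'
def look(name,png=None,box=None,lo=.03,hi=.07):
    f=grab_frame(name);P=pts(f)
    if png: cv2.imwrite("pics/"+png,f["pixels"])
    if box:
        q=P.reshape(-1,3);x0,y0,r=box
        q=q[(f["range_z"].ravel()>0)&(np.hypot(q[:,0]-x0,q[:,1]-y0)<r)&(q[:,2]>lo)&(q[:,2]<hi)]
        c,rad=cv2.minEnclosingCircle((q[:,:2]*1000).astype(np.float32)); print(name,"circle mm",np.round(c,1),round(rad,1),"ztop",np.percentile(q[:,2],98).round(4),len(q))
    return f,P
E
python3 -c "
from h import *
d(.459,.175,.028)
look('wrist','w1.png',(.459,.175,.045));look('side',None,(.459,.175,.04))"
```

```text
t 1.7 pos [0.459  0.1766 0.1997] move cm [-0.17  0.03 17.17] rot [-0.001 -0.     0.005] grip 0.998 0.0 F [-0.3 -0.3 -0.1] j [ 0.22 -0.24  1.96  0.    1.42  0.21]
wrist circle mm [459.  174.6] 22.4 ztop 0.0425 520
side circle mm [459.3 173.7] 23.1 ztop 0.0443 125
```

View pics/w1.png

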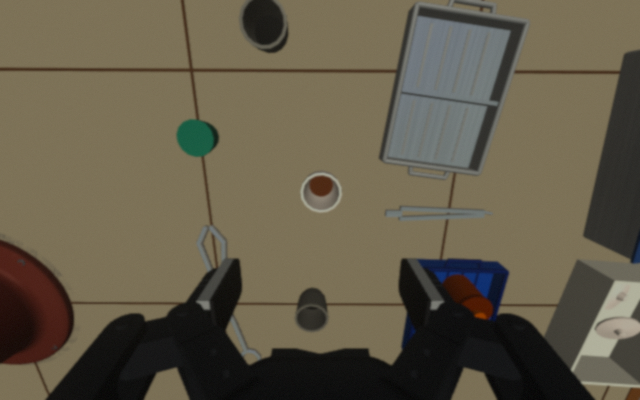

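The wrist view has porcelain_1 at (321,192), matching the top-view estimate. I'm descending and gripping.

Call:
send_rows:
  steps:
    - {"translation": [-0.1,0,3],"delta_rot": [0,0,0],"jaw": 8.5}
    - {"translation": [-0.2,0,6],"delta_rot": [0,0,0],"jaw": 8.5}
    - {"translation": [-0.2,0,9],"delta_rot": [0,0,0],"jaw": 7.5}
    - {"translation": [-0.2,0,12],"delta_rot": [0,0,0],"jaw": 7}
    - {"translation": [-0.2,0,14.5],"delta_rot": [0,0,0],"jaw": 7}
    - {"translation": [-0.2,0,16.2],"delta_rot": [0,0,0],"jaw": 7}
    - {"translation": [-0.2,0,17.2],"delta_rot": [0,0,0],"jaw": 7}
    - {"translation": [-0.2,0,17.2],"delta_rot": [0,0,0],"jaw": 7}

```text
time: 2.6
tool_pos: [0.4577, 0.1757, 0.0271]
tool_rot: [-0.001, 0.704, 0.71, -0.001]
contact_force: [-0.7, -0.4, -0.1]
gripper_width: 0.82
grasp_force: 0.0
```

Call:
send_rows:
  steps:
    - {"translation": [0,0,0],"delta_rot": [0,0,0],"jaw": 6}
    - {"translation": [0,0,0],"delta_rot": [0,0,0],"jaw": 5}
    - {"translation": [0,0,0],"delta_rot": [0,0,0],"jaw": 4.5}
    - {"translation": [0,0,0],"delta_rot": [0,0,0],"jaw": 4}
    - {"translation": [0,0,0],"delta_rot": [0,0,0],"jaw": 3}
    - {"translation": [0,0,0],"delta_rot": [0,0,0],"jaw": 3}
    - {"translation": [0,0,0],"delta_rot": [0,0,0],"jaw": 3}
    - {"translation": [0,0,0],"delta_rot": [0,0,0],"jaw": 3}

```text
time: 3.4
tool_pos: [0.4602, 0.1755, 0.0302]
tool_rot: [0.0, 0.705, 0.71, 0.001]
contact_force: [-2.6, -0.5, 7.3]
gripper_width: 0.497
grasp_force: 59.9
```

```bash
python3 -c "
from h import *
d(.576,-.2615,.15);f,P=look('side')
cv2.imwrite('pics/s1.png',cv2.resize(f['pixels'][100:220,220:400],None,fx=4,fy=4))"
```

```text
t 3.4 pos [0.4602 0.1755 0.0302] move cm [-43.77  11.3  -11.99] rot [ 0.002 -0.001  0.007] grip 0.497 59.9 F [-2.6 -0.5  7.3] j [ 0.21 -0.02  2.08  0.    1.08  0.21]
```

View pics/s1.png

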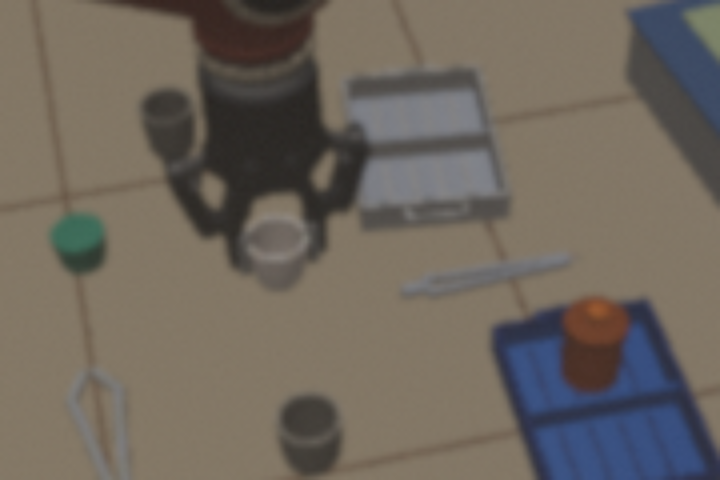

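The side crop shows the crucible upright between the pads at about (277,250), with an opening of 42 mm. I'm lifting it and carrying it to the red tray's +y bay.

Call:
send_rows:
  steps:
    - {"translation": [0,0,-1],"delta_rot": [0,0,0],"jaw": 3}
    - {"translation": [0,0,-3.5],"delta_rot": [0,0,0],"jaw": 3}
    - {"translation": [0,0,-6.5],"delta_rot": [0,0,0],"jaw": 3}
    - {"translation": [-2,0.5,-9],"delta_rot": [0,0,0],"jaw": 3}
    - {"translation": [-5,1.3,-9],"delta_rot": [0,0,0],"jaw": 3}
    - {"translation": [-9,2.3,-9],"delta_rot": [0,0,0],"jaw": 3}
    - {"translation": [-13,3.3,-9],"delta_rot": [0,0,0],"jaw": 3}
    - {"translation": [-17,4.4,-9],"delta_rot": [0,0,0],"jaw": 3}

```text
time: 4.25
tool_pos: [0.5047, 0.0039, 0.1193]
tool_rot: [0.001, 0.705, 0.71, 0.0]
contact_force: [0.8, 0.2, -0.0]
gripper_width: 0.497
grasp_force: 60.9
```

Call:
send_rows:
  steps:
    - {"translation": [-4,1,0],"delta_rot": [0,0,0],"jaw": 3}
    - {"translation": [-8,2.1,0],"delta_rot": [0,0,0],"jaw": 3}
    - {"translation": [-12,3.1,0],"delta_rot": [0,0,0],"jaw": 3}
    - {"translation": [-16,4.1,0],"delta_rot": [0,0,0],"jaw": 3}
    - {"translation": [-20,5.1,0],"delta_rot": [0,0,0],"jaw": 3}
    - {"translation": [-24,6.2,0],"delta_rot": [0,0,0],"jaw": 3}
    - {"translation": [-26.5,6.8,0],"delta_rot": [0,0,0],"jaw": 3}
    - {"translation": [-26.8,6.9,0],"delta_rot": [0,0,0],"jaw": 3}

```text
time: 5.05
tool_pos: [0.5757, -0.2653, 0.1193]
tool_rot: [0.001, 0.706, 0.708, -0.0]
contact_force: [0.6, 0.4, -0.9]
gripper_width: 0.497
grasp_force: 60.9
```

```bash
python3 -c "
from h import *
d(.576,-.2615,.036);f,P=look('side')
cv2.imwrite('pics/s2.png',cv2.resize(f['pixels'][220:380,260:460],None,fx=3,fy=3))"
```

```text
t 5.05 pos [ 0.5757 -0.2653  0.1193] move cm [0.4  0.02 8.33] rot [0.001 0.002 0.004] grip 0.497 60.9 F [ 0.6  0.4 -0.9] j [-0.55  0.18  1.7  -0.    1.27 -0.55]
```

View pics/s2.png

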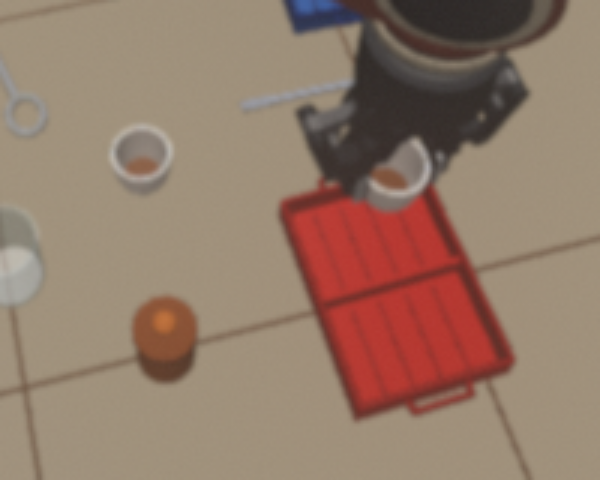

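The side crop shows the crucible held upright at (395,185) over the red tray's near bay. I'm setting it down.

Call:
send_rows:
  steps:
    - {"translation": [0.2,0,1.5],"delta_rot": [0,0,0],"jaw": 3}
    - {"translation": [0.4,0,3.5],"delta_rot": [0,0,0],"jaw": 3}
    - {"translation": [0.4,0,5.5],"delta_rot": [0,0,0],"jaw": 3}
    - {"translation": [0.4,0,7],"delta_rot": [0,0,0],"jaw": 3}
    - {"translation": [0.4,0,7.8],"delta_rot": [0,0,0],"jaw": 3}
    - {"translation": [0.4,0,8.1],"delta_rot": [0,0,0],"jaw": 3}
    - {"translation": [0.4,0,8.3],"delta_rot": [0,0,0],"jaw": 3}
    - {"translation": [0.4,0,8.4],"delta_rot": [0,0,0],"jaw": 3}

```text
time: 5.9
tool_pos: [0.5758, -0.2583, 0.0351]
tool_rot: [0.001, 0.705, 0.71, 0.0]
contact_force: [0.8, 0.2, -1.1]
gripper_width: 0.497
grasp_force: 60.9
```

Call:
send_rows:
  steps:
    - {"translation": [0,0,0],"delta_rot": [0,0,0],"jaw": 3}
    - {"translation": [0,0,0.05],"delta_rot": [0,0,0],"jaw": 3}
    - {"translation": [0,0,0.1],"delta_rot": [0,0,0],"jaw": 3}
    - {"translation": [0,0,0.1],"delta_rot": [0,0,0],"jaw": 3}
    - {"translation": [0,0,0.1],"delta_rot": [0,0,0],"jaw": 3}
    - {"translation": [0,0,0.1],"delta_rot": [0,0,0],"jaw": 3}
    - {"translation": [0,0,0.1],"delta_rot": [0,0,0],"jaw": 3}
    - {"translation": [0,0,0.1],"delta_rot": [0,0,0],"jaw": 3}

```text
time: 6.7
tool_pos: [0.5757, -0.2584, 0.0343]
tool_rot: [0.001, 0.705, 0.71, 0.0]
contact_force: [-2.4, 0.1, 5.2]
gripper_width: 0.496
grasp_force: 61.3
```

Contact at 5 N. I'm releasing, lifting off, and moving to porcelain_2.

Call:
send_rows:
  steps:
    - {"translation": [0,0,0],"delta_rot": [0,0,0],"jaw": 4.6}
    - {"translation": [0,0,0],"delta_rot": [0,0,0],"jaw": 5.2}
    - {"translation": [0,0,0],"delta_rot": [0,0,0],"jaw": 6}
    - {"translation": [0,0,0],"delta_rot": [0,0,0],"jaw": 6.8}
    - {"translation": [0,0,-0.5],"delta_rot": [0,0,0],"jaw": 6.8}
    - {"translation": [0,0,-3],"delta_rot": [0,0,0],"jaw": 6.8}
    - {"translation": [0,0,-6.5],"delta_rot": [0,0,0],"jaw": 6.8}
    - {"translation": [0,0,-10],"delta_rot": [0,0,0],"jaw": 6.8}

```text
time: 7.5
tool_pos: [0.5748, -0.2578, 0.1341]
tool_rot: [-0.001, 0.705, 0.71, -0.0]
contact_force: [0.7, -0.7, 0.2]
gripper_width: 0.792
grasp_force: 0.0
```

Call:
send_rows:
  steps:
    - {"translation": [1.5,-2.5,0],"delta_rot": [0,0,0],"jaw": 7}
    - {"translation": [3.2,-5.2,-2],"delta_rot": [0,0,0],"jaw": 7.5}
    - {"translation": [5,-8,-4],"delta_rot": [0,0,0],"jaw": 8.5}
    - {"translation": [7,-11.5,-6],"delta_rot": [0,0,0],"jaw": 8.5}
    - {"translation": [8.2,-13.5,-6],"delta_rot": [0,0,0],"jaw": 8.5}
    - {"translation": [8.7,-14.5,-6],"delta_rot": [0,0,0],"jaw": 8.5}
    - {"translation": [8.7,-14.5,-6],"delta_rot": [0,0,0],"jaw": 8.5}
    - {"translation": [8.7,-14.5,-6],"delta_rot": [0,0,0],"jaw": 8.5}

```text
time: 8.3
tool_pos: [0.4299, -0.1723, 0.1937]
tool_rot: [0.001, 0.705, 0.71, 0.0]
contact_force: [0.0, 0.0, -0.1]
gripper_width: 0.994
grasp_force: 0.0
```

```bash
python3 -c "
from h import *
d(.431,-.171,.03)
look('wrist',None,(.431,-.171,.045));look('wrist',None,(.416,-.302,.045),.045);look('top',None,(.576,-.26,.045),.036);f,P=look('side',None,(.576,-.26,.045),.036)
cv2.imwrite('pics/s3.png',cv2.resize(f['pixels'][220:380,260:460],None,fx=3,fy=3))"
```

```text
t 8.3 pos [ 0.4299 -0.1723  0.1937] move cm [ 0.13  0.1  16.37] rot [0.001 0.001 0.007] grip 0.994 0.0 F [ 0.   0.  -0.1] j [-0.54 -0.32  2.03  0.    1.42 -0.55]
wrist circle mm [ 429.9 -172.8] 22.2 ztop 0.0424 537
wrist circle mm [ 415.2 -303. ] 21.8 ztop 0.0628 945
top circle mm [ 574.6 -258.2] 22.2 ztop 0.0474 110
side circle mm [ 573.8 -258.6] 22.5 ztop 0.0485 174
```

View pics/s3.png

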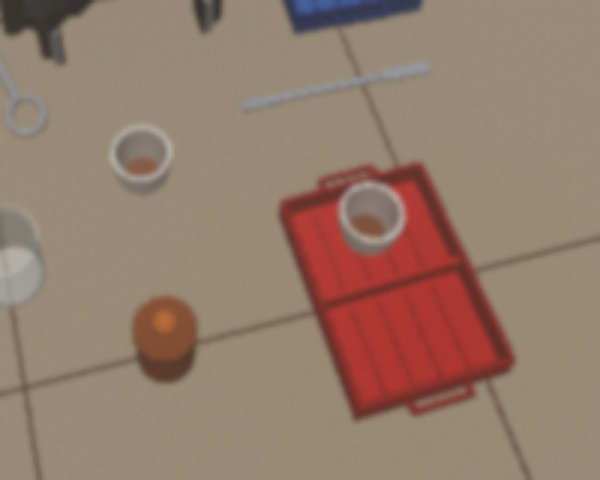

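The side crop shows porcelain standing upright in the red tray's bay at (372,215). Next is porcelain_2.

Call:
send_rows:
  steps:
    - {"translation": [0,0,3],"delta_rot": [0,0,0],"jaw": 8.5}
    - {"translation": [0,0,6],"delta_rot": [0,0,0],"jaw": 8.5}
    - {"translation": [0,0,9],"delta_rot": [0,0,0],"jaw": 7.5}
    - {"translation": [0,0,12],"delta_rot": [0,0,0],"jaw": 7}
    - {"translation": [0,0,14.5],"delta_rot": [0,0,0],"jaw": 7}
    - {"translation": [0,0,16],"delta_rot": [0,0,0],"jaw": 7}
    - {"translation": [0,0,16.4],"delta_rot": [0,0,0],"jaw": 7}
    - {"translation": [0,0,16.4],"delta_rot": [0,0,0],"jaw": 6.5}

```text
time: 9.3
tool_pos: [0.4294, -0.172, 0.0287]
tool_rot: [-0.001, 0.705, 0.71, -0.0]
contact_force: [1.3, 0.2, 0.4]
gripper_width: 0.761
grasp_force: 0.0
```

Call:
send_rows:
  steps:
    - {"translation": [0,0,0],"delta_rot": [0,0,0],"jaw": 6}
    - {"translation": [0,0,0],"delta_rot": [0,0,0],"jaw": 5}
    - {"translation": [0,0,0],"delta_rot": [0,0,0],"jaw": 4.5}
    - {"translation": [0,0,0],"delta_rot": [0,0,0],"jaw": 4}
    - {"translation": [0,0,0],"delta_rot": [0,0,0],"jaw": 3}
    - {"translation": [0,0,0],"delta_rot": [0,0,0],"jaw": 3}
    - {"translation": [0,0,0],"delta_rot": [0,0,0],"jaw": 3}
    - {"translation": [0,0,0],"delta_rot": [0,0,0],"jaw": 3}

```text
time: 10.1
tool_pos: [0.4306, -0.1727, 0.0308]
tool_rot: [0.001, 0.705, 0.71, 0.0]
contact_force: [-1.3, 0.8, 5.5]
gripper_width: 0.491
grasp_force: 60.5
```

Call:
send_rows:
  steps:
    - {"translation": [0,0,-1],"delta_rot": [0,0,0],"jaw": 3}
    - {"translation": [0,0,-3.5],"delta_rot": [0,0,0],"jaw": 3}
    - {"translation": [0,0,-6.5],"delta_rot": [0,0,0],"jaw": 3}
    - {"translation": [0,0,-9],"delta_rot": [0,0,0],"jaw": 3}
    - {"translation": [0,0,-12],"delta_rot": [0,0,0],"jaw": 3}
    - {"translation": [-2,2,-12],"delta_rot": [0,0,0],"jaw": 3}
    - {"translation": [-4.5,4.1,-12],"delta_rot": [0,0,0],"jaw": 3}
    - {"translation": [-7,6.4,-12],"delta_rot": [0,0,0],"jaw": 3}

```text
time: 10.9
tool_pos: [0.4947, -0.2423, 0.1502]
tool_rot: [0.001, 0.704, 0.71, 0.0]
contact_force: [-0.0, 1.3, -0.4]
gripper_width: 0.494
grasp_force: 60.8
```

Call:
send_rows:
  steps:
    - {"translation": [-2.5,2.4,0],"delta_rot": [0,0,0],"jaw": 3}
    - {"translation": [-5,4.7,0],"delta_rot": [0,0,0],"jaw": 3}
    - {"translation": [-7.5,7,0],"delta_rot": [0,0,0],"jaw": 3}
    - {"translation": [-9,8.3,0],"delta_rot": [0,0,0],"jaw": 3}
    - {"translation": [-9.3,8.5,0],"delta_rot": [0,0,0],"jaw": 3}
    - {"translation": [-9.3,8.5,0],"delta_rot": [0,0,0],"jaw": 3}
    - {"translation": [-9.3,8.5,0],"delta_rot": [0,0,0],"jaw": 3}
    - {"translation": [-9.3,8.5,0],"delta_rot": [0,0,0],"jaw": 3}

```text
time: 11.7
tool_pos: [0.5791, -0.3331, 0.1493]
tool_rot: [-0.0, 0.704, 0.71, -0.0]
contact_force: [1.0, -0.3, -0.2]
gripper_width: 0.49
grasp_force: 60.8
```

```bash
python3 -c "
from h import *
d(.579,-.3345,.035)"
```

```text
t 11.7 pos [ 0.5791 -0.3331  0.1493] move cm [-1.400e-01 -1.000e-02  1.143e+01] rot [-0.    -0.     0.007] grip 0.49 60.8 F [ 1.  -0.3 -0.2] j [-0.63  0.22  1.59  0.    1.33 -0.64]
```

Call:
send_rows:
  steps:
    - {"translation": [-0.1,0,2],"delta_rot": [0,0,0],"jaw": 3}
    - {"translation": [-0.2,0,5],"delta_rot": [0,0,0],"jaw": 3}
    - {"translation": [-0.2,0,8],"delta_rot": [0,0,0],"jaw": 3}
    - {"translation": [-0.2,0,10],"delta_rot": [0,0,0],"jaw": 3}
    - {"translation": [-0.2,0,10.8],"delta_rot": [0,0,0],"jaw": 3}
    - {"translation": [-0.2,0,11.1],"delta_rot": [0,0,0],"jaw": 3}
    - {"translation": [-0.2,0,11.3],"delta_rot": [0,0,0],"jaw": 3}
    - {"translation": [-0.2,0,11.4],"delta_rot": [0,0,0],"jaw": 3}

```text
time: 12.5
tool_pos: [0.5806, -0.3366, 0.0369]
tool_rot: [0.001, 0.705, 0.71, 0.0]
contact_force: [0.2, 0.1, 0.2]
gripper_width: 0.487
grasp_force: 60.8
```

Call:
send_rows:
  steps:
    - {"translation": [0,0,0],"delta_rot": [0,0,0],"jaw": 3}
    - {"translation": [0,0,0.05],"delta_rot": [0,0,0],"jaw": 3}
    - {"translation": [0,0,0.1],"delta_rot": [0,0,0],"jaw": 3}
    - {"translation": [0,0,0.1],"delta_rot": [0,0,0],"jaw": 3}
    - {"translation": [0,0,0.1],"delta_rot": [0,0,0],"jaw": 3}
    - {"translation": [0,0,0.1],"delta_rot": [0,0,0],"jaw": 3}
    - {"translation": [0,0,0.1],"delta_rot": [0,0,0],"jaw": 3}
    - {"translation": [0,0,0.1],"delta_rot": [0,0,0],"jaw": 3}

```text
time: 13.3
tool_pos: [0.5801, -0.3363, 0.0349]
tool_rot: [0.0, 0.705, 0.71, 0.0]
contact_force: [-0.3, -0.2, 3.8]
gripper_width: 0.487
grasp_force: 61.2
```

Call:
send_rows:
  steps:
    - {"translation": [0,0,0],"delta_rot": [0,0,0],"jaw": 4.6}
    - {"translation": [0,0,0],"delta_rot": [0,0,0],"jaw": 5.2}
    - {"translation": [0,0,0],"delta_rot": [0,0,0],"jaw": 6}
    - {"translation": [0,0,0],"delta_rot": [0,0,0],"jaw": 6.8}
    - {"translation": [0,0,-0.5],"delta_rot": [0,0,0],"jaw": 6.8}
    - {"translation": [0,0,-4],"delta_rot": [0,0,0],"jaw": 6.8}
    - {"translation": [0,0,-8.5],"delta_rot": [0,0,0],"jaw": 6.8}
    - {"translation": [0,0,-13],"delta_rot": [0,0,0],"jaw": 6.8}

```text
time: 14.1
tool_pos: [0.5793, -0.3357, 0.1653]
tool_rot: [-0.001, 0.705, 0.71, -0.0]
contact_force: [1.1, -0.3, 0.9]
gripper_width: 0.797
grasp_force: 0.0
```

Call:
send_rows:
  steps:
    - {"translation": [4,-1.5,0],"delta_rot": [0,0,0],"jaw": 7}
    - {"translation": [8.5,-3.2,-1],"delta_rot": [0,0,0],"jaw": 7.5}
    - {"translation": [13,-5,-2],"delta_rot": [0,0,0],"jaw": 8.5}
    - {"translation": [17.5,-6.6,-3],"delta_rot": [0,0,0],"jaw": 8.5}
    - {"translation": [22,-8.3,-3],"delta_rot": [0,0,0],"jaw": 8.5}
    - {"translation": [26.5,-10,-3],"delta_rot": [0,0,0],"jaw": 8.5}
    - {"translation": [31,-11.7,-3],"delta_rot": [0,0,0],"jaw": 8.5}
    - {"translation": [34.8,-13.2,-3],"delta_rot": [0,0,0],"jaw": 8.5}

```text
time: 14.9
tool_pos: [0.4442, 0.0129, 0.1948]
tool_rot: [0.0, 0.705, 0.71, 0.0]
contact_force: [0.5, 0.1, 0.3]
gripper_width: 0.992
grasp_force: 0.0
```

```bash
python3 -c "
from h import *
look('wrist',None,(.448,.012,.045));d(.448,.012,.03)
look('wrist',None,(.641,.033,.04),.05);look('top',None,(.641,.033,.04),.055);f,P=look('side',None,(.576,-.3345,.04),.036)
cv2.imwrite('pics/s4.png',cv2.resize(f['pixels'][170:380,230:460],None,fx=3,fy=2.8))"
```

```text
wrist circle mm [447.8  11.5] 21.5 ztop 0.0446 551
t 14.95 pos [0.4424 0.017  0.1944] move cm [-0.57  0.56 16.43] rot [-0.001 -0.004  0.011] grip 0.992 0.0 F [-0.   2.1 -1.2] j [-0.13 -0.37  2.08  0.    1.44 -0.14]
wrist circle mm [641.9  32.3] 21.7 ztop 0.0666 1524
top circle mm [642.1  33. ] 21.0 ztop 0.0672 140
side circle mm [ 578.9 -335.6] 22.4 ztop 0.0484 187
```

View pics/s4.png

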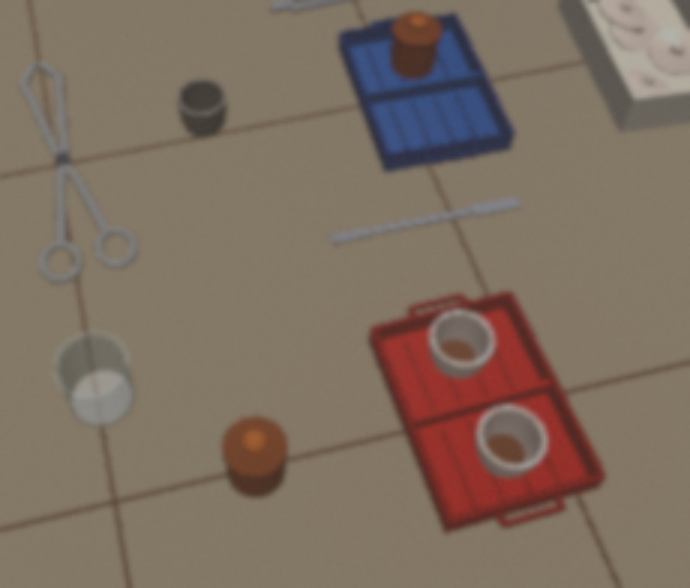

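Both porcelain crucibles stand in the red tray, at (462,343) and (512,440) in the crop. I'm descending partway over nickel_2 and letting the arm settle.

Call:
send_rows:
  steps:
    - {"translation": [0,0,2.5],"delta_rot": [0,0,0],"jaw": 8.5}
    - {"translation": [0,0,5],"delta_rot": [0,0,0],"jaw": 8.5}
    - {"translation": [0,0,7.5],"delta_rot": [0,0,0],"jaw": 7.5}
    - {"translation": [0,0,9],"delta_rot": [0,0,0],"jaw": 7}
    - {"translation": [0,0,10],"delta_rot": [0,0,0],"jaw": 7}
    - {"translation": [0,0,10],"delta_rot": [0,0,0],"jaw": 7}
    - {"translation": [0,0,10],"delta_rot": [0,0,0],"jaw": 7}
    - {"translation": [0,0,10],"delta_rot": [0,0,0],"jaw": 7}

```text
time: 15.9
tool_pos: [0.4464, 0.0107, 0.0956]
tool_rot: [0.001, 0.705, 0.709, 0.001]
contact_force: [-0.6, 1.4, 0.9]
gripper_width: 0.819
grasp_force: 0.0
```

Call:
send_rows:
  steps:
    - {"translation": [0,0.1,2],"delta_rot": [0,0,0],"jaw": 7}
    - {"translation": [0,0.1,4],"delta_rot": [0,0,0],"jaw": 7}
    - {"translation": [0,0.1,5.6],"delta_rot": [0,0,0],"jaw": 7}
    - {"translation": [0,0.1,6.4],"delta_rot": [0,0,0],"jaw": 7}
    - {"translation": [0,0.1,6.6],"delta_rot": [0,0,0],"jaw": 7}
    - {"translation": [0,0.1,6.6],"delta_rot": [0,0,0],"jaw": 6.5}
    - {"translation": [0,0.1,6.6],"delta_rot": [0,0,0],"jaw": 5.8}
    - {"translation": [0,0.1,6.6],"delta_rot": [0,0,0],"jaw": 5.2}

```text
time: 16.7
tool_pos: [0.4471, 0.0109, 0.0293]
tool_rot: [0.001, 0.705, 0.71, 0.001]
contact_force: [0.6, -0.0, 0.0]
gripper_width: 0.607
grasp_force: 0.0
```

Call:
send_rows:
  steps:
    - {"translation": [0,0,0],"delta_rot": [0,0,0],"jaw": 4.8}
    - {"translation": [0,0,0],"delta_rot": [0,0,0],"jaw": 4.4}
    - {"translation": [0,0,0],"delta_rot": [0,0,0],"jaw": 4}
    - {"translation": [0,0,0],"delta_rot": [0,0,0],"jaw": 3.5}
    - {"translation": [0,0,0],"delta_rot": [0,0,0],"jaw": 3}
    - {"translation": [0,0,0],"delta_rot": [0,0,0],"jaw": 3}
    - {"translation": [0,0,0],"delta_rot": [0,0,0],"jaw": 3}
    - {"translation": [0,0,0],"delta_rot": [0,0,0],"jaw": 3}

```text
time: 17.5
tool_pos: [0.4469, 0.011, 0.0291]
tool_rot: [0.0, 0.705, 0.71, 0.0]
contact_force: [-0.9, 0.2, 5.0]
gripper_width: 0.468
grasp_force: 59.7
```

Call:
send_rows:
  steps:
    - {"translation": [0,0,-1],"delta_rot": [0,0,0],"jaw": 3}
    - {"translation": [0,0,-3.5],"delta_rot": [0,0,0],"jaw": 3}
    - {"translation": [0,0,-6.5],"delta_rot": [0,0,0],"jaw": 3}
    - {"translation": [0,0,-9.5],"delta_rot": [0,0,0],"jaw": 3}
    - {"translation": [0,0,-12],"delta_rot": [0,0,0],"jaw": 3}
    - {"translation": [2,1.2,-12],"delta_rot": [0,0,0],"jaw": 3}
    - {"translation": [5,3,-12],"delta_rot": [0,0,0],"jaw": 3}
    - {"translation": [8,4.9,-12],"delta_rot": [0,0,0],"jaw": 3}

```text
time: 18.3
tool_pos: [0.495, 0.0921, 0.1488]
tool_rot: [0.0, 0.705, 0.709, 0.0]
contact_force: [-0.0, -1.1, -0.9]
gripper_width: 0.464
grasp_force: 60.5
```

Call:
send_rows:
  steps:
    - {"translation": [3.5,2.1,0],"delta_rot": [0,0,0],"jaw": 3}
    - {"translation": [7,4.3,0],"delta_rot": [0,0,0],"jaw": 3}
    - {"translation": [10.5,6.5,0],"delta_rot": [0,0,0],"jaw": 3}
    - {"translation": [13,8,0],"delta_rot": [0,0,0],"jaw": 3}
    - {"translation": [14.3,8.8,0],"delta_rot": [0,0,0],"jaw": 3}
    - {"translation": [14.6,9,0],"delta_rot": [0,0,0],"jaw": 3}
    - {"translation": [14.6,9,0],"delta_rot": [0,0,0],"jaw": 3}
    - {"translation": [14.6,9,0],"delta_rot": [0,0,0],"jaw": 3}

```text
time: 19.1
tool_pos: [0.5831, 0.2369, 0.1481]
tool_rot: [-0.0, 0.705, 0.709, -0.001]
contact_force: [-0.4, 0.1, -0.5]
gripper_width: 0.466
grasp_force: 60.6
```

```bash
python3 -c "
from h import *
d(.586,.237,.034)
f=grab_frame('wrist');P=pts(f);q=P.reshape(-1,3);q=q[(q[:,2]>.018)&(q[:,2]<.03)&(np.hypot(q[:,0]-.591,q[:,1]-.273)<.105)]
print(cv2.minAreaRect((q[:,:2]*1000).astype(np.float32)),len(q))
cv2.imwrite('pics/w2.png',f['pixels'])"
```

```text
t 19.1 pos [0.5831 0.2369 0.1481] move cm [1.000e-02 3.000e-01 1.141e+01] rot [-0.001  0.001  0.006] grip 0.466 60.6 F [-0.4  0.1 -0.5] j [ 0.27  0.14  1.69 -0.    1.32  0.26]
((591.4967041015625, 277.6206970214844), (162.25425720214844, 112.54414367675781), 82.6030502319336) 4363
```

View pics/w2.png

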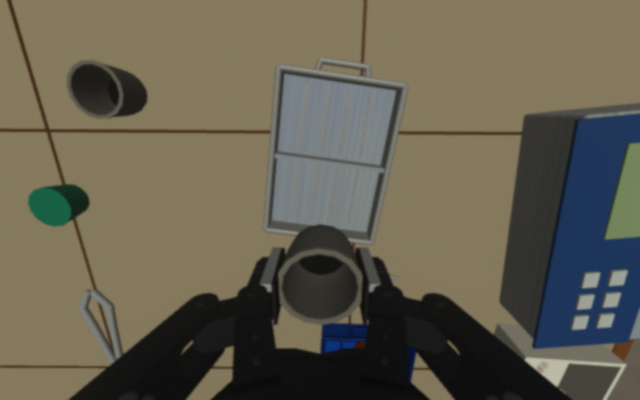

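The wrist view shows the nickel crucible held at (320,280), with the steel tray's near bay centred at about (325,195). The tray matches the estimate, so I'm setting it down.

Call:
send_rows:
  steps:
    - {"translation": [0,0.2,2],"delta_rot": [0,0,0],"jaw": 3}
    - {"translation": [0,0.2,5],"delta_rot": [0,0,0],"jaw": 3}
    - {"translation": [0,0.2,8],"delta_rot": [0,0,0],"jaw": 3}
    - {"translation": [0,0.2,10],"delta_rot": [0,0,0],"jaw": 3}
    - {"translation": [0,0.2,10.8],"delta_rot": [0,0,0],"jaw": 3}
    - {"translation": [0,0.2,11.1],"delta_rot": [0,0,0],"jaw": 3}
    - {"translation": [0,0.2,11.3],"delta_rot": [0,0,0],"jaw": 3}
    - {"translation": [0,0.2,11.4],"delta_rot": [0,0,0],"jaw": 3}

```text
time: 19.95
tool_pos: [0.5868, 0.2382, 0.0358]
tool_rot: [0.001, 0.705, 0.71, 0.001]
contact_force: [-0.1, -0.3, -1.4]
gripper_width: 0.466
grasp_force: 60.6
```

Call:
send_rows:
  steps:
    - {"translation": [0,0,0],"delta_rot": [0,0,0],"jaw": 3}
    - {"translation": [0,0,0.05],"delta_rot": [0,0,0],"jaw": 3}
    - {"translation": [0,0,0.1],"delta_rot": [0,0,0],"jaw": 3}
    - {"translation": [0,0,0.1],"delta_rot": [0,0,0],"jaw": 3}
    - {"translation": [0,0,0.1],"delta_rot": [0,0,0],"jaw": 3}
    - {"translation": [0,0,0.1],"delta_rot": [0,0,0],"jaw": 3}
    - {"translation": [0,0,0.1],"delta_rot": [0,0,0],"jaw": 3}
    - {"translation": [0,0,0.1],"delta_rot": [0,0,0],"jaw": 3}

```text
time: 20.75
tool_pos: [0.5857, 0.2381, 0.0333]
tool_rot: [-0.0, 0.705, 0.71, 0.0]
contact_force: [-0.4, -0.4, -0.4]
gripper_width: 0.459
grasp_force: 60.6
```

Not touching yet, so I'm creeping lower.

Call:
send_rows:
  steps:
    - {"translation": [0,0,0.03],"delta_rot": [0,0,0],"jaw": 3}
    - {"translation": [0,0,0.06],"delta_rot": [0,0,0],"jaw": 3}
    - {"translation": [0,0,0.09],"delta_rot": [0,0,0],"jaw": 3}
    - {"translation": [0,0,0.1],"delta_rot": [0,0,0],"jaw": 3}
    - {"translation": [0,0,0.1],"delta_rot": [0,0,0],"jaw": 3}
    - {"translation": [0,0,0.1],"delta_rot": [0,0,0],"jaw": 3}
    - {"translation": [0,0,0.1],"delta_rot": [0,0,0],"jaw": 3}
    - {"translation": [0,0,0.1],"delta_rot": [0,0,0],"jaw": 3}

```text
time: 21.55
tool_pos: [0.5858, 0.2381, 0.0331]
tool_rot: [-0.0, 0.705, 0.71, -0.0]
contact_force: [-2.7, -1.5, 5.5]
gripper_width: 0.466
grasp_force: 61.0
```

Call:
send_rows:
  steps:
    - {"translation": [0,0,0],"delta_rot": [0,0,0],"jaw": 4.4}
    - {"translation": [0,0,0],"delta_rot": [0,0,0],"jaw": 5}
    - {"translation": [0,0,0],"delta_rot": [0,0,0],"jaw": 5.8}
    - {"translation": [0,0,0],"delta_rot": [0,0,0],"jaw": 6.6}
    - {"translation": [0,0,-0.5],"delta_rot": [0,0,0],"jaw": 6.8}
    - {"translation": [0,0,-4],"delta_rot": [0,0,0],"jaw": 6.8}
    - {"translation": [0,0,-8.5],"delta_rot": [0,0,0],"jaw": 6.8}
    - {"translation": [0,0,-13],"delta_rot": [0,0,0],"jaw": 6.8}

```text
time: 22.35
tool_pos: [0.5852, 0.2378, 0.1633]
tool_rot: [-0.0, 0.705, 0.71, -0.001]
contact_force: [-0.3, -0.1, 0.6]
gripper_width: 0.799
grasp_force: 0.0
```

Call:
send_rows:
  steps:
    - {"translation": [1.8,-3.4,0],"delta_rot": [0,0,0],"jaw": 7}
    - {"translation": [3.6,-6.8,-1],"delta_rot": [0,0,0],"jaw": 7.5}
    - {"translation": [5.6,-10.5,-2],"delta_rot": [0,0,0],"jaw": 8.5}
    - {"translation": [7.6,-14.3,-3],"delta_rot": [0,0,0],"jaw": 8.5}
    - {"translation": [9.5,-18,-3],"delta_rot": [0,0,0],"jaw": 8.5}
    - {"translation": [9.5,-18,-3],"delta_rot": [0,0,0],"jaw": 8.5}
    - {"translation": [9.5,-18,-3],"delta_rot": [0,0,0],"jaw": 8.5}
    - {"translation": [9.5,-18,-3],"delta_rot": [0,0,0],"jaw": 8.5}

```text
time: 23.15
tool_pos: [0.4058, 0.3315, 0.1925]
tool_rot: [0.0, 0.705, 0.709, 0.0]
contact_force: [-0.4, -1.4, -0.3]
gripper_width: 0.994
grasp_force: 0.0
```

```bash
python3 -c "
from h import *
look('wrist',None,(.406,.333,.045));d(.406,.333,.0295)
look('top',None,(.586,.237,.04),.036)
f,P=look('side',None,(.586,.237,.04),.036)
cv2.imwrite('pics/s5.png',cv2.resize(f['pixels'][100:230,220:420],None,fx=3,fy=3))"
```

```text
wrist circle mm [406.6 332.4] 21.7 ztop 0.0445 567
t 23.2 pos [0.406  0.3313 0.1923] move cm [ 0.17 -0.   16.28] rot [0.    0.    0.006] grip 0.991 0.0 F [ 0.1 -0.6 -0.1] j [ 0.54 -0.15  1.9  -0.    1.39  0.54]
top circle mm [586.4 239.7] 21.8 ztop 0.0507 116
side circle mm [587.5 238.7] 23.5 ztop 0.0506 116
```

View pics/s5.png

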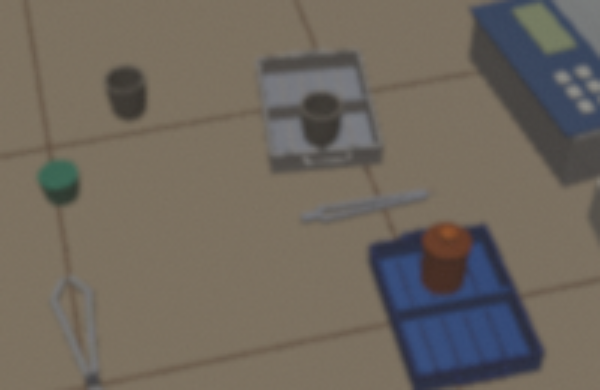

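The nickel crucible stands upright in the steel tray's near bay at (320,118) in the crop. Next is nickel_1.

Call:
send_rows:
  steps:
    - {"translation": [0.1,0.05,3],"delta_rot": [0,0,0],"jaw": 8.5}
    - {"translation": [0.1,0.05,6],"delta_rot": [0,0,0],"jaw": 8.5}
    - {"translation": [0.1,0.05,9],"delta_rot": [0,0,0],"jaw": 7.5}
    - {"translation": [0.1,0.05,12],"delta_rot": [0,0,0],"jaw": 7}
    - {"translation": [0.1,0.05,14.5],"delta_rot": [0,0,0],"jaw": 7}
    - {"translation": [0.1,0.05,16],"delta_rot": [0,0,0],"jaw": 7}
    - {"translation": [0.1,0.05,16.3],"delta_rot": [0,0,0],"jaw": 7}
    - {"translation": [0.1,0.05,16.3],"delta_rot": [0,0,0],"jaw": 6.2}

```text
time: 24.1
tool_pos: [0.406, 0.3327, 0.0294]
tool_rot: [-0.0, 0.705, 0.709, -0.0]
contact_force: [0.7, 1.2, 0.8]
gripper_width: 0.728
grasp_force: 0.0
```

Call:
send_rows:
  steps:
    - {"translation": [0,0,0],"delta_rot": [0,0,0],"jaw": 5.5}
    - {"translation": [0,0,0],"delta_rot": [0,0,0],"jaw": 4.8}
    - {"translation": [0,0,0],"delta_rot": [0,0,0],"jaw": 4.4}
    - {"translation": [0,0,0],"delta_rot": [0,0,0],"jaw": 3.8}
    - {"translation": [0,0,0],"delta_rot": [0,0,0],"jaw": 3}
    - {"translation": [0,0,0],"delta_rot": [0,0,0],"jaw": 3}
    - {"translation": [0,0,0],"delta_rot": [0,0,0],"jaw": 3}
    - {"translation": [0,0,0],"delta_rot": [0,0,0],"jaw": 3}

```text
time: 24.9
tool_pos: [0.4066, 0.3334, 0.0308]
tool_rot: [0.0, 0.705, 0.71, 0.001]
contact_force: [-0.4, -1.3, 6.6]
gripper_width: 0.467
grasp_force: 59.9
```

Call:
send_rows:
  steps:
    - {"translation": [0,0,-1],"delta_rot": [0,0,0],"jaw": 3}
    - {"translation": [0,0,-3.5],"delta_rot": [0,0,0],"jaw": 3}
    - {"translation": [0,0,-6.5],"delta_rot": [0,0,0],"jaw": 3}
    - {"translation": [0,0,-9.5],"delta_rot": [0,0,0],"jaw": 3}
    - {"translation": [0,0,-12],"delta_rot": [0,0,0],"jaw": 3}
    - {"translation": [-0.3,2,-12],"delta_rot": [0,0,0],"jaw": 3}
    - {"translation": [-0.6,5,-12],"delta_rot": [0,0,0],"jaw": 3}
    - {"translation": [-1,8,-12],"delta_rot": [0,0,0],"jaw": 3}

```text
time: 25.7
tool_pos: [0.4859, 0.3233, 0.1497]
tool_rot: [-0.0, 0.704, 0.71, 0.0]
contact_force: [0.2, 0.5, -0.7]
gripper_width: 0.462
grasp_force: 60.6
```

Call:
send_rows:
  steps:
    - {"translation": [-0.5,3.5,0],"delta_rot": [0,0,0],"jaw": 3}
    - {"translation": [-0.9,7,0],"delta_rot": [0,0,0],"jaw": 3}
    - {"translation": [-1.3,9.5,0],"delta_rot": [0,0,0],"jaw": 3}
    - {"translation": [-1.4,10.7,0],"delta_rot": [0,0,0],"jaw": 3}
    - {"translation": [-1.4,11,0],"delta_rot": [0,0,0],"jaw": 3}
    - {"translation": [-1.4,11,0],"delta_rot": [0,0,0],"jaw": 3}
    - {"translation": [-1.4,11,0],"delta_rot": [0,0,0],"jaw": 3}
    - {"translation": [-1.4,11,0],"delta_rot": [0,0,0],"jaw": 3}

```text
time: 26.5
tool_pos: [0.5947, 0.3105, 0.1493]
tool_rot: [-0.0, 0.704, 0.71, -0.0]
contact_force: [-0.0, -0.3, -0.8]
gripper_width: 0.463
grasp_force: 60.6
```

```bash
python3 -c "
from h import *
d(.5955,.309,.033)"
```

```text
t 26.5 pos [0.5947 0.3105 0.1493] move cm [-0.15  0.09 11.63] rot [-0.     0.     0.008] grip 0.463 60.6 F [-0.  -0.3 -0.8] j [0.37 0.23 1.58 0.   1.33 0.36]
```

Call:
send_rows:
  steps:
    - {"translation": [-0.1,0,2],"delta_rot": [0,0,0],"jaw": 3}
    - {"translation": [-0.1,0,5],"delta_rot": [0,0,0],"jaw": 3}
    - {"translation": [-0.1,0,8],"delta_rot": [0,0,0],"jaw": 3}
    - {"translation": [-0.1,0,10],"delta_rot": [0,0,0],"jaw": 3}
    - {"translation": [-0.1,0,10.8],"delta_rot": [0,0,0],"jaw": 3}
    - {"translation": [-0.1,0,11.1],"delta_rot": [0,0,0],"jaw": 3}
    - {"translation": [-0.1,0,11.3],"delta_rot": [0,0,0],"jaw": 3}
    - {"translation": [-0.1,0,11.4],"delta_rot": [0,0,0],"jaw": 3}

```text
time: 27.3
tool_pos: [0.5967, 0.3096, 0.0369]
tool_rot: [0.001, 0.705, 0.71, 0.001]
contact_force: [-0.1, 0.2, -0.6]
gripper_width: 0.468
grasp_force: 60.6
```

Call:
send_rows:
  steps:
    - {"translation": [0,0,0],"delta_rot": [0,0,0],"jaw": 3}
    - {"translation": [0,0,0.05],"delta_rot": [0,0,0],"jaw": 3}
    - {"translation": [0,0,0.1],"delta_rot": [0,0,0],"jaw": 3}
    - {"translation": [0,0,0.15],"delta_rot": [0,0,0],"jaw": 3}
    - {"translation": [0,0,0.15],"delta_rot": [0,0,0],"jaw": 3}
    - {"translation": [0,0,0.15],"delta_rot": [0,0,0],"jaw": 3}
    - {"translation": [0,0,0.15],"delta_rot": [0,0,0],"jaw": 3}
    - {"translation": [0,0,0.15],"delta_rot": [0,0,0],"jaw": 3}

```text
time: 28.1
tool_pos: [0.5962, 0.3093, 0.0349]
tool_rot: [0.0, 0.705, 0.71, 0.0]
contact_force: [-1.6, -1.5, 5.7]
gripper_width: 0.468
grasp_force: 61.1
```

Contact. I'm releasing and going to the bottle.

Call:
send_rows:
  steps:
    - {"translation": [0,0,0],"delta_rot": [0,0,0],"jaw": 4.4}
    - {"translation": [0,0,0],"delta_rot": [0,0,0],"jaw": 5}
    - {"translation": [0,0,0],"delta_rot": [0,0,0],"jaw": 5.8}
    - {"translation": [0,0,0],"delta_rot": [0,0,0],"jaw": 6.6}
    - {"translation": [0,0,-0.5],"delta_rot": [0,0,0],"jaw": 6.8}
    - {"translation": [0,0,-4],"delta_rot": [0,0,0],"jaw": 6.8}
    - {"translation": [0,0,-8.5],"delta_rot": [0,0,0],"jaw": 6.8}
    - {"translation": [0,0,-13],"delta_rot": [0,0,0],"jaw": 6.8}

```text
time: 28.9
tool_pos: [0.5952, 0.3089, 0.1648]
tool_rot: [-0.0, 0.705, 0.71, -0.001]
contact_force: [-0.0, -0.4, 0.5]
gripper_width: 0.798
grasp_force: 0.0
```

Call:
send_rows:
  steps:
    - {"translation": [-3,-1,-1],"delta_rot": [0,0,0],"jaw": 7}
    - {"translation": [-7,-3,-2],"delta_rot": [0,0,0],"jaw": 7.5}
    - {"translation": [-11,-5,-3],"delta_rot": [0,0,0],"jaw": 8.5}
    - {"translation": [-15,-7,-3],"delta_rot": [0,0,0],"jaw": 8.5}
    - {"translation": [-19,-9,-3],"delta_rot": [0,0,0],"jaw": 8.5}
    - {"translation": [-23,-10,-3],"delta_rot": [0,0,0],"jaw": 8.5}
    - {"translation": [-27,-11,-3],"delta_rot": [0,0,0],"jaw": 8.5}
    - {"translation": [-31,-12,-3],"delta_rot": [0,0,0],"jaw": 8.5}

```text
time: 29.7
tool_pos: [0.4773, -0.0031, 0.1944]
tool_rot: [0.001, 0.704, 0.71, 0.0]
contact_force: [0.6, -0.8, -1.0]
gripper_width: 0.994
grasp_force: 0.0
```

Call:
send_rows:
  steps:
    - {"translation": [-4,-1,0],"delta_rot": [0,0,0],"jaw": 8.5}
    - {"translation": [-8,-2,0],"delta_rot": [0,0,0],"jaw": 8.5}
    - {"translation": [-12,-3,0],"delta_rot": [0,0,0],"jaw": 8.5}
    - {"translation": [-16,-4,0],"delta_rot": [0,0,0],"jaw": 8.5}
    - {"translation": [-20,-5,0],"delta_rot": [0,0,0],"jaw": 8.5}
    - {"translation": [-24,-5.5,0],"delta_rot": [0,0,0],"jaw": 8.5}
    - {"translation": [-28,-6,0],"delta_rot": [0,0,0],"jaw": 8.5}
    - {"translation": [-30.2,-6.1,0],"delta_rot": [0,0,0],"jaw": 8.5}

```text
time: 30.5
tool_pos: [0.4183, -0.3069, 0.1944]
tool_rot: [0.001, 0.706, 0.709, -0.0]
contact_force: [-0.5, -0.4, 0.9]
gripper_width: 0.996
grasp_force: 0.0
```

Call:
send_rows:
  steps:
    - {"translation": [0,0,1],"delta_rot": [0,0,0],"jaw": 8.5}
    - {"translation": [0,0,2],"delta_rot": [0,0,0],"jaw": 8.5}
    - {"translation": [0,0,3],"delta_rot": [0,0,0],"jaw": 8.5}
    - {"translation": [0,0,4],"delta_rot": [0,0,0],"jaw": 8.5}
    - {"translation": [0,0,4],"delta_rot": [0,0,0],"jaw": 8.5}
    - {"translation": [0,0,4],"delta_rot": [0,0,0],"jaw": 8.5}
    - {"translation": [0,0,4],"delta_rot": [0,0,0],"jaw": 8.5}
    - {"translation": [0,0,4],"delta_rot": [0,0,0],"jaw": 8.5}

```text
time: 31.3
tool_pos: [0.4194, -0.3043, 0.1545]
tool_rot: [0.001, 0.705, 0.71, 0.0]
contact_force: [-0.2, 0.6, -1.0]
gripper_width: 0.991
grasp_force: 0.0
```

```bash
python3 -c "
from h import *
look('wrist',None,(.4155,-.3025,.045),.045);d(.4155,-.3025,.026)
look('top',None,(.4155,-.3025,.045),.047)
look('side',None,(.596,.309,.04),.036)
f,P=look('top',None,(.596,.309,.04),.036)
cv2.imwrite('pics/t2.png',cv2.resize(f['pixels'][100:320,170:510],None,fx=2.3,fy=2.3))"
```

```text
wrist circle mm [ 416.  -303.3] 21.6 ztop 0.0628 1756
t 31.35 pos [ 0.4194 -0.3043  0.1545] move cm [ 0.2  -0.39 12.85] rot [0.001 0.001 0.007] grip 0.993 0.0 F [-0.5 -1.   0.3] j [-0.77 -0.13  1.95 -0.    1.32 -0.78]
top circle mm [ 416.  -301.8] 21.3 ztop 0.0635 259
side circle mm [595.4 309.6] 22.6 ztop 0.051 106
top circle mm [595.2 309.5] 22.3 ztop 0.0504 125
```

View pics/t2.png

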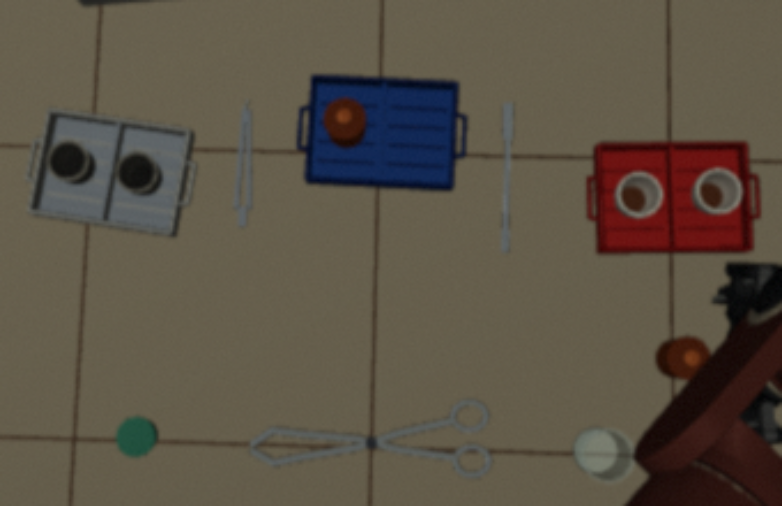

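The top crop shows both crucible pairs seated in their trays and the standing bottle at (345,120) undisturbed. I'm gripping the bench bottle.

Call:
send_rows:
  steps:
    - {"translation": [0.1,-0.35,0.5],"delta_rot": [0,0,0],"jaw": 8.5}
    - {"translation": [0.1,-0.35,3],"delta_rot": [0,0,0],"jaw": 8.5}
    - {"translation": [0.1,-0.35,6],"delta_rot": [0,0,0],"jaw": 8.2}
    - {"translation": [0.1,-0.35,9],"delta_rot": [0,0,0],"jaw": 7.5}
    - {"translation": [0.1,-0.35,11.3],"delta_rot": [0,0,0],"jaw": 7}
    - {"translation": [0.1,-0.35,12.5],"delta_rot": [0,0,0],"jaw": 7}
    - {"translation": [0.1,-0.35,12.8],"delta_rot": [0,0,0],"jaw": 7}
    - {"translation": [0.1,-0.35,12.8],"delta_rot": [0,0,0],"jaw": 6.2}

```text
time: 32.3
tool_pos: [0.4156, -0.3034, 0.026]
tool_rot: [0.0, 0.705, 0.71, -0.0]
contact_force: [1.0, -0.2, 0.7]
gripper_width: 0.729
grasp_force: 0.0
```

Call:
send_rows:
  steps:
    - {"translation": [0,0,0],"delta_rot": [0,0,0],"jaw": 5.5}
    - {"translation": [0,0,0],"delta_rot": [0,0,0],"jaw": 4.8}
    - {"translation": [0,0,0],"delta_rot": [0,0,0],"jaw": 4.3}
    - {"translation": [0,0,0],"delta_rot": [0,0,0],"jaw": 3.8}
    - {"translation": [0,0,0],"delta_rot": [0,0,0],"jaw": 3}
    - {"translation": [0,0,0],"delta_rot": [0,0,0],"jaw": 3}
    - {"translation": [0,0,0],"delta_rot": [0,0,0],"jaw": 3}
    - {"translation": [0,0,0],"delta_rot": [0,0,0],"jaw": 3}

```text
time: 33.1
tool_pos: [0.4164, -0.3039, 0.0272]
tool_rot: [0.001, 0.705, 0.71, 0.0]
contact_force: [-0.7, 0.6, 5.8]
gripper_width: 0.48
grasp_force: 59.6
```

Call:
send_rows:
  steps:
    - {"translation": [0,0,-1],"delta_rot": [0,0,0],"jaw": 3}
    - {"translation": [0,0,-3.5],"delta_rot": [0,0,0],"jaw": 3}
    - {"translation": [0,0,-6.5],"delta_rot": [0,0,0],"jaw": 3}
    - {"translation": [0,0,-9.5],"delta_rot": [0,0,0],"jaw": 3}
    - {"translation": [0,0,-12],"delta_rot": [0,0,0],"jaw": 3}
    - {"translation": [1.5,1.2,-12],"delta_rot": [0,0,0],"jaw": 3}
    - {"translation": [3.6,3,-12],"delta_rot": [0,0,0],"jaw": 3}
    - {"translation": [6,5,-12],"delta_rot": [0,0,0],"jaw": 3}

```text
time: 33.9
tool_pos: [0.4652, -0.2424, 0.1463]
tool_rot: [0.0, 0.705, 0.709, -0.0]
contact_force: [-0.7, 0.1, 0.3]
gripper_width: 0.478
grasp_force: 60.5
```

Call:
send_rows:
  steps:
    - {"translation": [2.7,2.3,0],"delta_rot": [0,0,0],"jaw": 3}
    - {"translation": [5.5,4.6,0],"delta_rot": [0,0,0],"jaw": 3}
    - {"translation": [8.5,7.1,0],"delta_rot": [0,0,0],"jaw": 3}
    - {"translation": [11.5,9.6,0],"delta_rot": [0,0,0],"jaw": 3}
    - {"translation": [14.5,12.1,0],"delta_rot": [0,0,0],"jaw": 3}
    - {"translation": [17.2,14.5,0],"delta_rot": [0,0,0],"jaw": 3}
    - {"translation": [19,16,0],"delta_rot": [0,0,0],"jaw": 3}
    - {"translation": [20,16.9,0],"delta_rot": [0,0,0],"jaw": 3}

```text
time: 34.7
tool_pos: [0.6332, -0.04, 0.1457]
tool_rot: [-0.0, 0.704, 0.71, -0.0]
contact_force: [0.2, 0.1, 0.2]
gripper_width: 0.477
grasp_force: 60.5
```

```bash
python3 -c "
from h import *
d(.637,-.041,.03)
f,P=look('side')
cv2.imwrite('pics/s6.png',cv2.resize(f['pixels'][120:260,290:480],None,fx=3,fy=3))"
```

```text
t 34.7 pos [ 0.6332 -0.04    0.1457] move cm [-0.11  0.38 11.57] rot [-0.001 -0.     0.009] grip 0.477 60.5 F [0.2 0.1 0.2] j [-0.18  0.15  1.68  0.    1.31 -0.19]
```

View pics/s6.png

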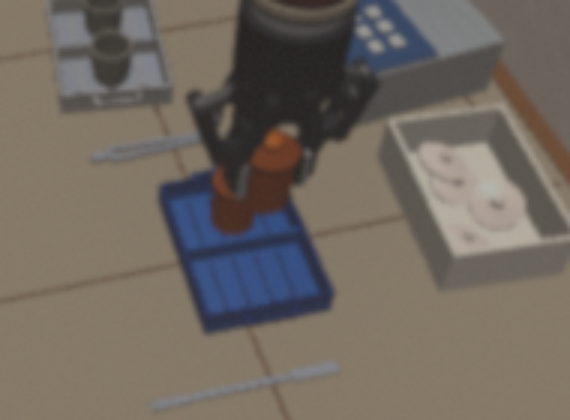

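The held bottle is upright at (275,170), with the standing one at (232,205). I'm setting it down in the free bay.

Call:
send_rows:
  steps:
    - {"translation": [-0.1,0,0.2],"delta_rot": [0,0,0],"jaw": 3}
    - {"translation": [-0.2,0,2],"delta_rot": [0,0,0],"jaw": 3}
    - {"translation": [-0.2,0,5],"delta_rot": [0,0,0],"jaw": 3}
    - {"translation": [-0.2,0,8],"delta_rot": [0,0,0],"jaw": 3}
    - {"translation": [-0.2,0,10],"delta_rot": [0,0,0],"jaw": 3}
    - {"translation": [-0.2,0,10.7],"delta_rot": [0,0,0],"jaw": 3}
    - {"translation": [-0.2,0,11],"delta_rot": [0,0,0],"jaw": 3}
    - {"translation": [-0.2,0,11.2],"delta_rot": [0,0,0],"jaw": 3}

```text
time: 35.55
tool_pos: [0.633, -0.0443, 0.0343]
tool_rot: [0.0, 0.705, 0.709, 0.0]
contact_force: [0.6, 0.2, -0.3]
gripper_width: 0.476
grasp_force: 60.5
```

Call:
send_rows:
  steps:
    - {"translation": [0,0,0.05],"delta_rot": [0,0,0],"jaw": 3}
    - {"translation": [0,0,0.1],"delta_rot": [0,0,0],"jaw": 3}
    - {"translation": [0,0,0.15],"delta_rot": [0,0,0],"jaw": 3}
    - {"translation": [0,0,0.2],"delta_rot": [0,0,0],"jaw": 3}
    - {"translation": [0,0,0.25],"delta_rot": [0,0,0],"jaw": 3}
    - {"translation": [0,0,0.25],"delta_rot": [0,0,0],"jaw": 3}
    - {"translation": [0,0,0.25],"delta_rot": [0,0,0],"jaw": 3}
    - {"translation": [0,0,0.25],"delta_rot": [0,0,0],"jaw": 3}

```text
time: 36.35
tool_pos: [0.6327, -0.0436, 0.0313]
tool_rot: [0.0, 0.705, 0.71, 0.0]
contact_force: [-0.1, 0.0, 0.4]
gripper_width: 0.477
grasp_force: 60.6
```

Call:
send_rows:
  steps:
    - {"translation": [0,0,0.03],"delta_rot": [0,0,0],"jaw": 3}
    - {"translation": [0,0,0.06],"delta_rot": [0,0,0],"jaw": 3}
    - {"translation": [0,0,0.09],"delta_rot": [0,0,0],"jaw": 3}
    - {"translation": [0,0,0.1],"delta_rot": [0,0,0],"jaw": 3}
    - {"translation": [0,0,0.1],"delta_rot": [0,0,0],"jaw": 3}
    - {"translation": [0,0,0.1],"delta_rot": [0,0,0],"jaw": 3}
    - {"translation": [0,0,0.1],"delta_rot": [0,0,0],"jaw": 3}
    - {"translation": [0,0,0.1],"delta_rot": [0,0,0],"jaw": 3}

```text
time: 37.15
tool_pos: [0.6329, -0.0436, 0.0312]
tool_rot: [0.0, 0.705, 0.71, 0.0]
contact_force: [-2.4, 0.7, 5.1]
gripper_width: 0.477
grasp_force: 60.8
```

Contact. I'm opening only to 5.6 cm to keep the finger backs off the tray walls, then rising.

Call:
send_rows:
  steps:
    - {"translation": [0,0,0],"delta_rot": [0,0,0],"jaw": 4.4}
    - {"translation": [0,0,0],"delta_rot": [0,0,0],"jaw": 4.8}
    - {"translation": [0,0,0],"delta_rot": [0,0,0],"jaw": 5.2}
    - {"translation": [0,0,0],"delta_rot": [0,0,0],"jaw": 5.6}
    - {"translation": [0,0,0],"delta_rot": [0,0,0],"jaw": 5.6}
    - {"translation": [0,0,-0.5],"delta_rot": [0,0,0],"jaw": 5.6}
    - {"translation": [0,0,-2.5],"delta_rot": [0,0,0],"jaw": 5.6}
    - {"translation": [0,0,-5],"delta_rot": [0,0,0],"jaw": 5.8}

```text
time: 37.95
tool_pos: [0.6316, -0.0434, 0.0796]
tool_rot: [-0.001, 0.705, 0.71, -0.001]
contact_force: [0.2, -0.4, 0.5]
gripper_width: 0.676
grasp_force: 0.0
```

Call:
send_rows:
  steps:
    - {"translation": [0,0,-3],"delta_rot": [0,0,0],"jaw": 6}
    - {"translation": [0,0,-6],"delta_rot": [0,0,0],"jaw": 6}
    - {"translation": [0,0,-10],"delta_rot": [0,0,0],"jaw": 6}
    - {"translation": [0,-3,-12],"delta_rot": [0,0,0],"jaw": 6}
    - {"translation": [0,-7,-12],"delta_rot": [0,0,0],"jaw": 6}
    - {"translation": [0,-11,-12],"delta_rot": [0,0,0],"jaw": 6}
    - {"translation": [0,-15,-12],"delta_rot": [0,0,0],"jaw": 6}
    - {"translation": [0,-18,-12],"delta_rot": [0,0,0],"jaw": 6}

```text
time: 38.75
tool_pos: [0.4508, -0.0447, 0.2004]
tool_rot: [0.0, 0.705, 0.71, -0.0]
contact_force: [-0.2, 0.2, -0.4]
gripper_width: 0.703
grasp_force: 0.0
```

```bash
python3 -c "
from h import *
look('top',None,(.641,.033,.035),.05);look('top',None,(.633,-.044,.035),.05)
f,P=look('side');g,P=look('top')
cv2.imwrite('pics/end.png',np.vstack([f['pixels'][90:370,220:460],g['pixels'][110:310,170:410]][:1]+[cv2.resize(g['pixels'][110:300,160:520],(240,127))]).repeat(1,0))
cv2.imwrite('pics/end.png',cv2.resize(f['pixels'][90:370,220:460],None,fx=2.1,fy=2.1))"
```

```text
top circle mm [642.2  32.6] 21.5 ztop 0.0677 268
top circle mm [631.9 -42.6] 21.3 ztop 0.0663 274
```

View pics/end.png

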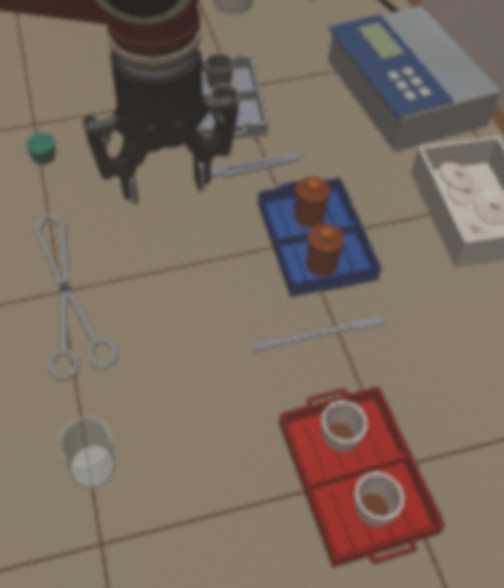

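The final view shows all five pieces upright in their trays: porcelain at (345,425) and (380,497), bottles at (312,200) and (325,250), and nickel at (218,70) and (222,100). The standing bottle hasn't moved.

```bash
python3 -c "
from plant import *
print(job_done())"
```

```text
the job is handed in; nothing more can be done
None
```

All five pieces are sorted and standing upright, one to a bay (porcelain in red, nickel in steel, the bottle in blue's free bay); the standing bottle stayed where it was, and I handed the job in at about 39 s.

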